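Show a power bank on a telescoping display stand

ROBOT

A 7-joint arm with a two-finger parallel gripper is mounted at the origin on the work surface. World frame = base frame: x ahead of the robot, y to its left, z up, the work surface at z = 0. Lengths are in m, angles in rad, forces in N, time in s.
With the tool pointing down it reaches from about 0.425 to 0.825 m from the base axis. Payload 3.6 kg.
Tool frame: the origin (TCP) lies at the very end of the fingers, on their centre line; the grasp point (between the pads) lies 19 mm behind it; z points along the fingers, y is the line along which they close (so a half turn about z gives the same grasp; the last joint's range is limited). The gripper opens to 93 mm and grips with 3 to 60 N. Pads are 15 mm wide; open, the fingers measure 128 mm over their backs; the gripper's body (75 mm by 188 mm) begins 65 mm behind the grasp point.
Start: joints at [1.151, 0.615, -0.013, 1.423, 0.008, 1.103, -0.04], TCP at [0.249, -0.6, 0.219] pointing down, gripper open.
Joint ranges: [-3.12, 3.12], [-0.3, 2.06], [-1.34, 1.32], [0.26, 2.42], [-1.36, 4.5], [0.01, 1.98], [-2.84, 2.84]. Speed limits (rad/s): [2.79, 2.79, 3.14, 3.14, 3.14, 3.14, 3.14].

INTERFACE

Orientations are given as [roll, pitch, yaw] about the fixed x, y, z axes, in that order (R = Rz(yaw) Ry(pitch) Rx(roll)).
In Python, from plant import readout, cams, arm gives the robot as it stands.
- The arm moves only by the tool drive_tool, never from a script. Its argument "rows" is text: rows parted by semicolons, each of 7 numbers parted by spaces: the turn, a rotation vector about the tool's x, y, z in rad, then the shift along the tool's x, y, z in m, then the opening, from 0 (shut) to 1 (fully open). In form: rx ry rz tx ty tz fingers; .... A call has 1 to 8 rows; each row shifts and turns the commanded pose from where the row before left it, along the tool's axes as they then stand; what a row does not reach is not made up. A row lasts 1/12 s, in which the tool goes at most 41.7 mm and 7.16 degrees, less where a joint would pass 70% of its speed; a pose out of reach is approached as far as the arm can. A call with a gripper value outside its range is refused whole. The fingers move at their own pace and stop on an object; "squeeze" is the grip in N (left out, the last holds). Time passes only in rows, so rows that do not move let the fingers close. It gives the time, the measured TCP pose, the force, the opening and the grip force at its end, in the units of the state.
- readout.get_state(): the state, without advancing time (a new reading comes with each control period).
- cams.camera(name): name is "side" or "top" or "wrist"; returns the picture (420x560x3 uint8, red, green, blue); there is no depth.
- cams.calibration(name): a dict with "vfov" (degrees; the focal length in pixels is half the picture's height over the tangent of half this angle, whatever the lens; pixels are square), "cx", "cy" (the principal point, pixels), "D" ([k1, k2, p1, p2, k3] as OpenCV has them; the pictures are not rectified), "origin" and "orientation" of the camera in the world. Camera axes: x right, y down, z forward; pixel columns grow to the right and rows downward; lengths in m; the calibration is good to about 2 mm. A picture is of the moment at which its call begins: read the wrist's pose just before it. calibration takes no time and is no camera call; for the wrist camera it gives the pose at the moment of the call.
- arm.finish_job(): hands the job in; it is judged then, once.
The state is a dict: "clock": time; "joints": joint angles; "joint_vel": joint speeds; "joint_efforts": joint torques, N m; "ee_pos": TCP position; "tool_rot": TCP orientation; "ft_force": force on the tool from outside, world axes, zero at the start; "wrist_torque": the same for the moment, N m; "gripper_width": opening from 0.0 (shut) to 1.0 (fully open); "finger_force": force on a finger pad.
Only numpy, scipy, OpenCV 4.12 (cv2) and the standard library are available. Lean on these libraries where they do the work, as an engineer would, in place of code of your own. Each camera call takes 0.05 s, during which the arm holds its last target. There are 200 camera calls.

TASK

Lay the orange power bank flat and square in the pocket of the white tray on the display stand and let go of it. Then squeeze the black grip of the stand so that its red button is pressed in, pull the tray straight up past the first stop to the second stop, and finish while still holding the grip up there, with the power bank lying in its pocket. Leave everything else on the desk where it is.

Things in the scene. Friction and masses are not known exactly. Their poses are not given: they have to be found in the camera images.
- powerbank: Orange power bank, a flat rounded block 90 mm long (its x) x 50 mm wide (its y) x 20 mm thick (its z), about 0.2 kg, lying flat on the desk; a white patch on its top and a black port plate on its +x end. Origin: centre of its underside. Either end may point either way in the pocket.
- stand: Display stand, fixed: dark grey base plate 12 mm thick (x -50 to 150 mm, y +-50 mm in its frame) and an upright tube 29 mm across (34 at its collar), 112 mm high. Origin: on the desk on the tube's axis, z up, +x from the tube towards the tray. A carriage with tray and grip slides up the tube without turning: both keep the stand's yaw.
- tray (a point): Centre of the pocket floor in the white tray, 105 mm from the tube axis along the stand's +x, 125 mm over the desk with the carriage down; axes as the stand's. Pocket 94 (x) x 54 mm (y), walls 8 mm high, 45 degree lead-in lips up to 13 mm. Mid-length the y walls have a 64 mm gap for fingers; the floor there ends at y +-33 mm. The power bank lies along x, 2 mm play a side.
- grip: Black upright grip on the carriage, on the tube axis: block 28 (x) x 30 (y) x 55 mm high, free on all sides. Origin: centre of its underside, 125 mm above the desk with the carriage down, where a black plate 36 mm wide (y) carries it; axes as the stand's. The red button sits on its +y side and moves with it.
- grip_mid (a point): Middle of the grip, 28 mm above its underside, level with the middle of the button: the place to grip, fingers closing along the grip's y.
- button_face (a point): Centre of the outer face of the red button: 22 mm (x) x 34 mm (z), on the grip's +y side, its face 6 mm proud of the grip (21 mm from the grip's middle plane) when free; 1 mm proud when fully in.
- catch (a joint): Travel of the sprung red button, m: 0 free, 0.005 fully in; 2.3 N starts it, 7 N brings it home. Gripping with 15 to 30 N, one finger on the button, the other on the oppopoint side, holds it in. Only while it is in by over 3.5 mm is the carriage free; else the carriage is locked when fully down and at the first stop.
- lift (a joint): Height of the carriage over its lowest position, m: 0 fully down (start), 0.04 first stop (catches only if the button is let out), 0.08 second stop, the hard end of the pull. Nothing latches there: let go, the carriage (0.45 kg without the power bank) sinks back by its weight.
- speaker: Bystander: blue round speaker, 64 mm across, 50 mm high, standing on the desk; origin centre of its underside. Leave alone.
- tape: Bystander: yellow tape roll lying flat, 72 mm across, 30 mm high; origin centre of its underside. Leave alone.
- mug: Bystander: white mug, 80 mm across, 90 mm high, handle on its +y; origin centre of its underside. Leave alone.
- bottle: Bystander: blue drinks bottle, 66 mm across, 190 mm high; origin centre of its underside. Leave alone.
- stapler: Bystander: black and red stapler, 130 x 34 x 34 mm; origin centre of its underside. Leave alone.
- cards: Bystander: white box of cards with a blue band round its sides, 95 x 60 x 35 mm; origin centre of its underside. Leave alone.
Things that resemble listed ones, but are neither listed nor needed, are in the scene too. Of the things like the powerbank, leave any that is pink; of the rest the smaller one is meant.

How it is judged:
On the way, in this order (a step that is already met when the one before it is completed fails the run):
1. the power bank lies flat and square in the tray's pocket, let go, with the carriage down (horizontal distance between powerbank and tray below 0.006 m and z of powerbank in the frame of tray between -0.003 and 0.003 m and angle between powerbank's own z axis and vertical below 0.06 rad and angle between the x axis of powerbank and the x axis of tray, either way round below 0.1 rad and contact force between the fingers and powerbank below 0.5 N and value of joint lift below 0.01 m), for 0.2 s.
2. the red button is pressed in by squeezing the grip, the power bank seated (value of joint catch above 0.0035 m and contact force between the fingers and grip above 3 N and horizontal distance between powerbank and tray below 0.006 m and z of powerbank in the frame of tray between -0.003 and 0.003 m), for 0.1 s.
3. the tray is pulled past the first stop with the fingers on the grip (value of joint lift above 0.045 m and contact force between the fingers and grip above 3 N).
At the end, for the whole second after the job is handed in: The fingers hold the grip (over 3 N) with the carriage still at the second stop (over 74 of 80 mm). The power bank, untouched, lies in the pocket: within 6 mm of its centre, 3 mm of its floor, 0.06 rad of flat, 0.1 rad of square (horizontal distance between powerbank and tray below 0.006 m and z of powerbank in the frame of tray between -0.003 and 0.003 m and angle between powerbank's own z axis and vertical below 0.06 rad and angle between the x axis of powerbank and the x axis of tray, either way round below 0.1 rad and contact force between the fingers and powerbank below 0.5 N and value of joint lift above 0.074 m and velocity of joint lift between -0.01 and 0.01 m/s and contact force between the fingers and grip above 3 N); the arm keeps its last pose, push and grip.
It fails at once if something else on the desk is moved by more than 30 mm (distance of any of speaker, tape, mug, bottle, stapler, cards from where it was at the start of the episode above 0.03 m).
It also fails if it takes over 58 s, if anything falls off the work surface, if the arm or the gripper's body presses on something with over 40 N, if the wrist force passes 120 N, or if a joint passes its speed limit or range.

## Working session

There is one attempt and no reset: what is moved stays moved. The work goes in short steps, Python scripts to look and compute and a tool call to move; the robot and the scene stay as the last step left them, time stands still between calls to the robot, and variables do not carry over. Pictures are saved under pics/ and viewed, at most 10 in all, crops included, and the job is handed in when it is done.

Besides the shell and the picture viewer there is one more tool, called after "Emit:" as name(argument=value, ...) on one line, values as JSON. drive_tool: Moves the arm, as the interface text tells. Its arguments: {"type":"object","properties":{"rows":{"type":"string"},"squeeze":{"type":"number"}},"required":["rows"]}

```bash
ls; mkdir -p pics
cat > h.py <<'E'
import numpy as np, cv2
from plant import readout, cams, arm
from scipy.spatial.transform import Rotation as R
def save(n,img): cv2.imwrite(f'pics/{n}.png',cv2.cvtColor(img,cv2.COLOR_RGB2BGR))
def cal(n):
    c=cams.calibration(n); f=210/np.tan(np.radians(c['vfov'])/2)
    K=np.array([[f,0,c['cx']],[0,f,c['cy']],[0,0,1.]])
    o=np.array(c['orientation'],float)
    M=o if o.shape==(3,3) else (R.from_euler('xyz',o) if o.size==3 else R.from_quat(o)).as_matrix()
    return K,np.array(c['D'],float),np.array(c['origin'],float),M
def ray(c,uv):
    K,D,o,M=c
    p=cv2.undistortPoints(np.array(uv,float).reshape(-1,1,2),K,D).reshape(-1,2)
    d=np.c_[p,np.ones(len(p))]@M.T
    return o,d/np.linalg.norm(d,axis=1)[:,None]
def plane(c,uv,z):
    o,d=ray(c,uv); return o+d*((z-o[2])/d[:,2])[:,None]
def tri(rs):
    A=0;b=0
    for o,d in rs:
        P=np.eye(3)-np.outer(d,d);A=A+P;b=b+P@o
    x=np.linalg.solve(A,b); return x,[np.linalg.norm((np.eye(3)-np.outer(d,d))@(x-o)) for o,d in rs]
def proj(c,p):
    K,D,o,M=c
    q=(np.atleast_2d(p)-o)@M
    return cv2.projectPoints(q,np.zeros(3),np.zeros(3),K,D)[0].reshape(-1,2)
E
python3 - <<'E'
from h import *
print(readout.get_state())
for n in('side','top','wrist'):
    i=cams.camera(n);np.save(n+'0.npy',i);save(n+'0',i);c=cams.calibration(n);print(n,c)
a=np.hstack([np.load('side0.npy'),np.load('top0.npy')]);
E
```

```text
pics
{'clock': 0.0, 'joints': array([ 1.15150802,  0.61591761, -0.01264146,  1.42488972,  0.0080964 ,
        1.10341581, -0.04043322]), 'joint_vel': array([ 1.51839442e-03, -1.42179119e-04, -4.96466127e-04,  9.10595595e-06,
        5.20658268e-04,  1.56675740e-04,  1.12095083e-04]), 'joint_efforts': array([ 4.79351274e-04, -4.58933330e+01,  2.09369883e-01, -1.65744174e+01,
       -6.09410810e-02,  2.04616541e-02,  2.19503859e-04]), 'ee_pos': array([ 0.24851419, -0.59975346,  0.21748521]), 'tool_rot': array([-3.13901208e+00,  2.00122713e-05,  3.92840439e-01]), 'ft_force': array([ 0.48222988, -0.07699351, -0.3562662 ]), 'wrist_torque': array([ 0.00735397, -0.02593934, -0.00665637]), 'finger_force': 0.0, 'gripper_width': 0.9962512981727913}
side {'vfov': 42.48175769087305, 'cx': 274.17575690080287, 'cy': 210.2265879221305, 'D': array([-0.17743527,  0.        ,  0.        ,  0.        ,  0.        ]), 'origin': array([0.19667947, 0.98951613, 1.38107928]), 'orientation': array([-2.43102722, -0.00959541, -2.83032919])}
top {'vfov': 45.950640743626884, 'cx': 281.0053699769548, 'cy': 211.74222158363784, 'D': array([0.03059429, 0.        , 0.        , 0.        , 0.        ]), 'origin': array([ 0.37554761, -0.04498051,  1.5028279 ]), 'orientation': array([-3.05481152,  0.01804155, -1.55528578])}
wrist {'vfov': 61.3263448454958, 'cx': 276.8534988512892, 'cy': 210.007533563818, 'D': array([-0.01794421,  0.        ,  0.        ,  0.        ,  0.        ]), 'origin': array([ 0.3098855 , -0.57432817,  0.38411647]), 'orientation': array([ 2.89564243e+00,  1.85562006e-03, -1.17823787e+00])}
```

View pics/top0.png

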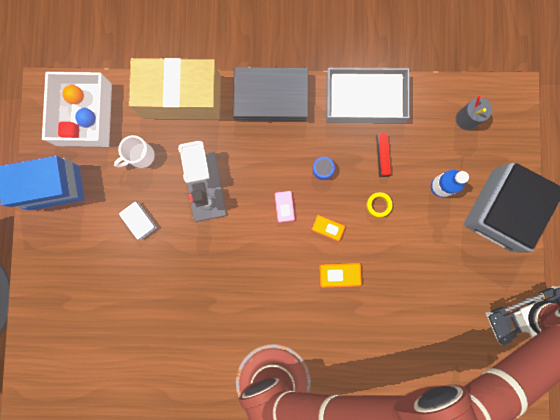

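View pics/side0.png

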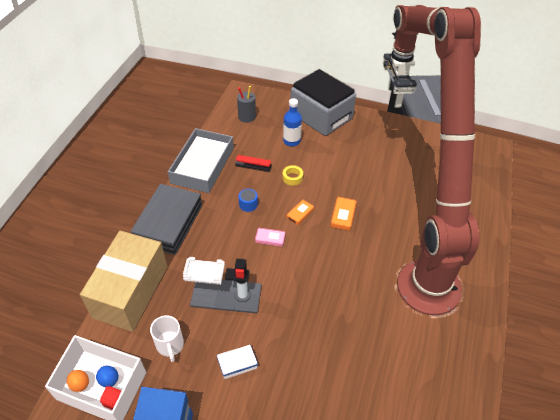

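The top view shows the small orange power bank at about (328,228). The larger lookalike is at (340,275) and the pink one at (285,206). The tray is at (195,162), with the grip and red button near (198,195). In the side view these are at (300,211), (344,213), (270,237), (205,271) and (240,270).

```bash
cat > m.py <<'E'
from h import *
def blobs(img,lo,hi,box,mina=15,fill=True):
    hsv=cv2.cvtColor(img,cv2.COLOR_RGB2HSV)
    m=cv2.inRange(hsv,lo,hi); k=np.zeros_like(m);x0,y0,x1,y1=box;k[y0:y1,x0:x1]=255;m&=k
    cs,_=cv2.findContours(m,cv2.RETR_EXTERNAL,cv2.CHAIN_APPROX_NONE)
    return sorted([c for c in cs if cv2.contourArea(c)>=mina],key=cv2.contourArea,reverse=True)
E
python3 - <<'E'
from m import *
T=np.load('top0.npy');S=np.load('side0.npy');ct=cal('top');cs=cal('side')
O=((8,170,150),(24,255,255));W=((0,0,170),(180,60,255));RD=((0,170,70),(6,255,255))
def cen(c):
    m=cv2.moments(c);return np.array([m['m10']/m['m00'],m['m01']/m['m00']])
def rect(c,cc,z,n):
    P=plane(cc,c.reshape(-1,2),z)[:,:2]
    (a,b),(w,h),an=cv2.minAreaRect((P*1000).astype(np.float32)); print(n,'ctr',round(a,1),round(b,1),'size',round(w,1),round(h,1),'ang',round(an,1))
for n,bt,bs in(('small',(305,212,350,245),(280,195,318,226)),('big',(312,258,370,292),(325,192,362,234))):
    a=blobs(T,*O,bt)[0];b=blobs(S,*O,bs)[0]
    rect(a,ct,.02,n+' top');rect(b,cs,.02,n+' side')
    a=blobs(T,*W,bt)[0];b=blobs(S,*W,bs)[0]
    print('patch',cen(a),cen(b),tri([(o,d[0]) for o,d in(ray(ct,cen(a)),ray(cs,cen(b)))]))
a=blobs(T,*W,(172,135,215,190))[0];b=blobs(S,*W,(175,250,235,290))[0]
rect(a,ct,.138,'tray top');rect(b,cs,.138,'tray side')
print(cen(a),cen(b),tri([(o,d[0]) for o,d in(ray(ct,cen(a)),ray(cs,cen(b)))]))
for im,cc,bx in((T,ct,(170,175,235,225)),(S,cs,(215,250,265,295))):
    for c in blobs(im,*RD,bx,4): print('red',cen(c),cv2.boundingRect(c),plane(cc,cen(c),.153))
t=cv2.resize(T[130:230,165:245],None,fx=5,fy=5,interpolation=cv2.INTER_CUBIC)
s=cv2.resize(S[250:316,175:275],None,fx=4,fy=4,interpolation=cv2.INTER_CUBIC)
o=np.zeros((500,800,3),np.uint8);o[:,:400]=t;o[:264,400:]=s;save('c1',o)
E
```

```text
small top ctr 458.4 -157.3 size 92.9 52.9 ang 68.9
small side ctr 460.8 -152.0 size 100.7 56.7 ang 69.2
patch [331.73333333 228.95333333] [302.37179487 207.62820513] (array([ 0.45555581, -0.16834408,  0.02210227]), [np.float64(0.0010711473904127888), np.float64(0.0010711473904127695)])
big top ctr 319.4 -193.8 size 70.1 124.2 ang 3.2
big side ctr 322.0 -190.8 size 69.6 139.9 ang 3.2
patch [334.95203837 275.        ] [342.80610022 214.04357298] (array([ 0.31967553, -0.17809799,  0.02842342]), [np.float64(0.0011821493598207478), np.float64(0.0011821493598208007)])
tray top ctr 632.5 228.9 size 112.0 72.3 ang 11.8
tray side ctr 633.6 236.5 size 110.8 82.5 ang 11.0
[193.54357298 161.26361656] [203.20012277 270.57213014] (array([0.63611642, 0.23143052, 0.12378998]), [np.float64(0.0012688035494242006), np.float64(0.0012688035494240633)])
red [239.32773109 272.81792717] (235, 268, 9, 11) [[0.53043571 0.22460386 0.153     ]]
```

View pics/c1.png

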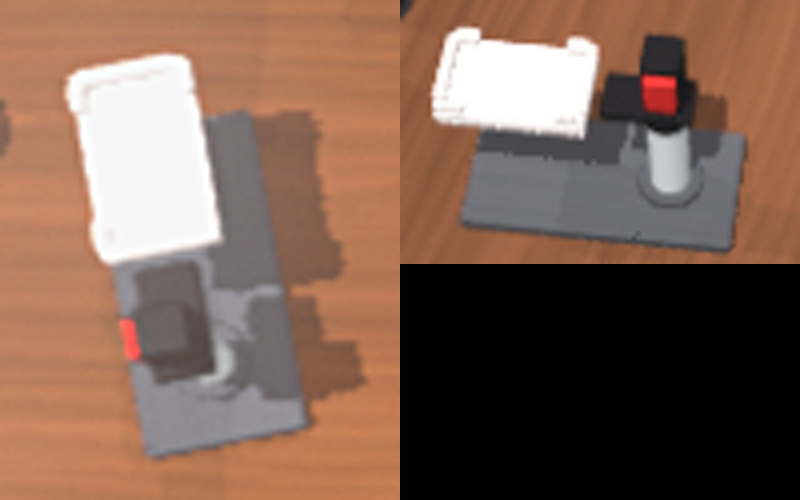

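Bank is at about (0.459, -0.155) with its long axis at 69°. The patch measures at z≈0.022, which matches 20 mm thick. The tray is at about (0.633, 0.230) with yaw about 11.5°, and the height check is consistent with 125–138 mm. I'm moving over the bank now.

Emit:
drive_tool(rows="0 0 0 .026 -.0236 0 1;0 0 0 .026 -.0236 0 1;0 0 0 .026 -.0236 0 1;0 0 0 .026 -.0236 0 1;0 0 0 .026 -.0236 0 1;0 0 0 .026 -.0236 0 1;0 0 0 .026 -.0236 0 1;0 0 0 .026 -.0236 0 1")

```text
clock: 0.82
ee_pos: [0.369, -0.3447, 0.2186]
tool_rot: [-3.141, 0.0, 0.393]
ft_force: [1.4, 0.1, 0.4]
gripper_width: 1.002
finger_force: 0.0
```

Emit:
drive_tool(rows="0 0 0 .026 -.0236 0 1;0 0 0 .026 -.0236 0 1;0 0 0 .026 -.0236 0 1;0 0 0 .026 -.0236 0 1;0 0 0 .026 -.0236 0 1;0 0 0 .026 -.0236 0 1;0 0 -0.116 0 0 0 1;0 0 -0.116 0 0 0 1")

```text
clock: 1.48
ee_pos: [0.4597, -0.1524, 0.2186]
tool_rot: [-3.141, -0.001, 0.637]
ft_force: [-0.8, -0.5, -0.1]
gripper_width: 1.001
finger_force: 0.0
```

Emit:
drive_tool(rows="0 0 -0.116 0 0 0 1;0 0 -0.116 0 0 0 1;0 0 -0.116 0 0 0 1;0 0 -0.116 0 0 0 1;0 0 -0.116 0 0 0 1;0 0 0 0 0 0 1;0 0 0 0 0 0 1")

```text
clock: 2.07
ee_pos: [0.4584, -0.156, 0.2185]
tool_rot: [-3.141, -0.0, 1.202]
ft_force: [-0.8, -0.2, -0.6]
gripper_width: 1.004
finger_force: 0.0
```

Run:
```python
from m import *
c=cal('wrist');I=cams.camera('wrist');save('w1',I);s=readout.get_state();print(s['ee_pos'],s['tool_rot'])
for cc in blobs(I,(8,170,120),(24,255,255),(0,0,560,420),300):
    for z in(.02,):
        P=plane(c,cc.reshape(-1,2),z)[:,:2]; print(cv2.boundingRect(cc),cv2.minAreaRect((P*1000).astype(np.float32)))
```

```text
[ 0.45843822 -0.15598555  0.21855742] [-3.14127152e+00 -9.63376652e-05  1.20169104e+00]
(254, 144, 49, 86) ((458.38629150390625, -156.58602905273438), (90.17606353759766, 50.442047119140625), 68.82914733886719)
(119, 202, 104, 94) ((319.36962890625, -190.7073211669922), (74.54576873779297, 117.98667907714844), 2.550055742263794)
```

View pics/w1.png

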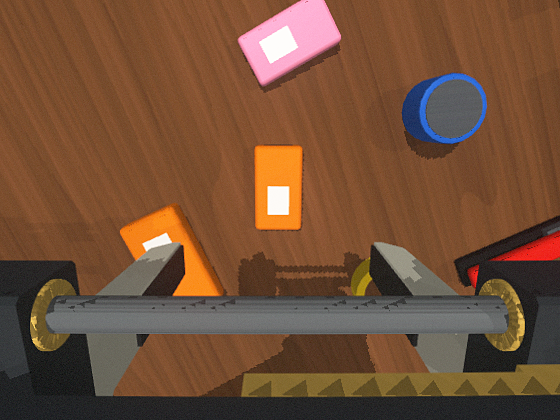

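The wrist view shows the bank at (278,188), squarely between the fingers. It measures 90.2 x 50.4 mm, centred under the TCP at the right yaw. The pink one at (290,40) and the speaker at (450,108) are clear. I'll descend and grip.

Emit:
drive_tool(rows="0 0 0 0 0 .03 1;0 0 0 0 0 .035 1;0 0 0 0 0 .035 1;0 0 0 0 0 .035 1;0 0 0 0 0 .035 1;0 0 0 0 0 .025 1;0 0 0 0 0 .012 1;0 0 0 0 0 .005 1")

```text
clock: 2.78
ee_pos: [0.4573, -0.1554, 0.0045]
tool_rot: [-3.137, 0.001, 1.203]
ft_force: [1.3, 1.2, -0.2]
gripper_width: 1.0
finger_force: 0.0
```

Emit:
drive_tool(rows="0 0 0 0 0 0 .4;0 0 0 0 0 0 .4;0 0 0 0 0 0 .4;0 0 0 0 0 0 .4;0 0 0 0 0 0 .4;0 0 0 0 0 0 .4;0 0 0 0 0 0 .4;0 0 0 0 0 0 .4", squeeze=20)

```text
clock: 3.45
ee_pos: [0.459, -0.1561, 0.0071]
tool_rot: [3.14, -0.0, 1.205]
ft_force: [-0.7, 0.1, 1.9]
gripper_width: 0.537
finger_force: 20.0
```

Emit:
drive_tool(rows="0 0 0 0 0 -.015 .4;0 0 0 0 0 -.03 .4;0 0 0 0 0 -.04 .4;0 0 0 0 0 -.04 .4;0 0 0 0 0 -.04 .4;0 0 0 0 0 -.04 .4;0 0 0 0 0 -.04 .4;0 0 0 0 0 -.03 .4", squeeze=30)

```text
clock: 4.12
ee_pos: [0.4586, -0.1558, 0.2848]
tool_rot: [3.139, -0.0, 1.205]
ft_force: [1.3, -1.0, -2.1]
gripper_width: 0.537
finger_force: 30.0
```

Emit:
drive_tool(rows="0 0 0 .02 -.003 0 .4;0 0 0 .0364 -.0063 0 .4;0 0 0 .0364 -.0063 0 .4;0 0 0 .0364 -.0063 0 .4;0 0 0 .0364 -.0063 0 .4;0 0 0 .0364 -.0063 0 .4;0 0 0 .0364 -.0063 0 .4;0 0 0 .0364 -.0063 0 .4")

```text
clock: 4.78
ee_pos: [0.5122, 0.1189, 0.281]
tool_rot: [-3.14, 0.001, 1.205]
ft_force: [0.9, -0.7, -1.3]
gripper_width: 0.538
finger_force: 30.0
```

Emit:
drive_tool(rows="0 0 0 .0364 -.0063 0 .4;0 0 0 .0364 -.0063 0 .4;0 0 0 .0164 -.0033 0 .4;0 0 0.125 0 0 0 .4;0 0 0.125 0 0 0 .4;0 0 0.125 0 0 0 .4;0 0 0.125 0 0 0 .4;0 0 0.125 0 0 0 .4")

```text
clock: 5.45
ee_pos: [0.5292, 0.2062, 0.2807]
tool_rot: [-3.141, 0.003, 0.574]
ft_force: [1.2, 0.2, -3.0]
gripper_width: 0.534
finger_force: 30.0
```

Emit:
drive_tool(rows="0 0 0.125 0 0 0 .4;0 0 0.125 0 0 0 .4;0 0 0.125 0 0 0 .4;0 0 0 0 0 0 .4;0 0 0 0 0 0 .4;0 0 0 0 0 0 .4")

```text
clock: 5.95
ee_pos: [0.5296, 0.2065, 0.2812]
tool_rot: [3.141, 0.001, 0.208]
ft_force: [0.5, -0.2, -1.6]
gripper_width: 0.533
finger_force: 30.0
```

Run:
```python
from m import *
s=readout.get_state();c=cal('wrist');I=cams.camera('wrist');save('w2',I);np.save('w2.npy',I);np.savez('c2.npz',*c);print(s['ee_pos'],s['tool_rot'],s['gripper_width'],c[2])
```

```text
[0.52959957 0.20645724 0.28124269] [3.14147272e+00 1.14609969e-03 2.07682316e-01] 0.5334542039108565 [0.59463397 0.22057866 0.44752595]
```

View pics/w2.png

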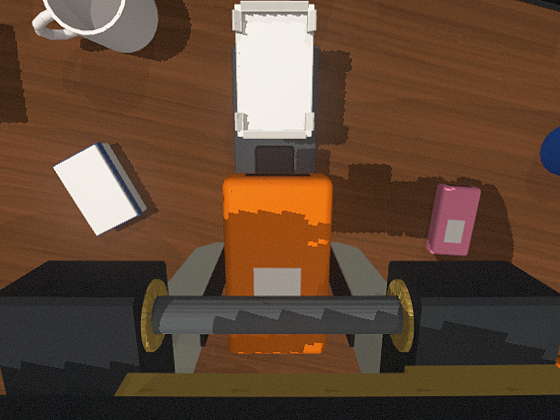

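The wrist view shows the tray at columns 234–316, rows 2–138, almost aligned with the tool. The held bank is at (278,265) and its nose hides the grip. I'll take a second viewpoint, then triangulate the tray corners.

Emit:
drive_tool(rows="0 0 0 .01 .02 0 .4;0 0 0 .01 .03 0 .4;0 0 0 .01 .03 0 .4;0 0 0 0 0 0 .4;0 0 0 0 0 0 .4;0 0 0 0 0 0 .4")

```text
clock: 6.5
ee_pos: [0.5753, 0.1348, 0.2814]
tool_rot: [-3.14, 0.001, 0.206]
ft_force: [-0.6, 0.1, -1.4]
gripper_width: 0.536
finger_force: 30.0
```

Run:
```python
from m import *
s=readout.get_state();c=cal('wrist');I=cams.camera('wrist');np.save('w3.npy',I);np.savez('c3.npz',*c);print(s['ee_pos'],s['tool_rot'])
z=np.load('c2.npz');c2=tuple(z[k] for k in z.files);A=np.load('w2.npy')
out=[];cor=[]
for im,cc,n in((A,c2,'2'),(I,c,'3')):
    b=blobs(im,(0,0,135),(180,70,255),(100,0,420,172),2000)[0]
    print(cv2.boundingRect(b))
    q=b.reshape(-1,2).astype(np.float32); r=cv2.boxPoints(cv2.minAreaRect(q))
    r=r[np.argsort(r[:,1])]; r=np.r_[r[:2][np.argsort(r[:2,0])],r[2:][np.argsort(r[2:,0])]];cor.append(r);print(r.round(1).tolist())
    x,y,w,h=cv2.boundingRect(b); out.append(cv2.resize(im[max(0,y-5):max(0,y-5)+150,x-10:x+90],(400,600),interpolation=cv2.INTER_CUBIC))
save('c3',np.hstack(out))
for i in range(4):print(tri([(ray(k,r[i])[0],ray(k,r[i])[1][0]) for k,r in((c2,cor[0]),(c,cor[1]))]))
for k,r in((c2,cor[0]),(c,cor[1])):
    P=plane(k,r,.138);print(P.mean(0),[np.degrees(np.arctan2(*(P[a]-P[b])[1::-1])) for a,b in((0,2),(1,3))],np.degrees(np.arctan2(-(P[0]-P[1])[0],(P[0]-P[1])[1])),np.linalg.norm(P[0]-P[1]),np.linalg.norm(P[0]-P[2]))
```

```text
[0.57531684 0.13480067 0.28142793] [-3.14021404e+00  7.57521930e-04  2.05724931e-01]
(232, 1, 85, 138)
[[232.0, 1.0], [316.0, 1.0], [232.0, 138.0], [316.0, 138.0]]
(136, 42, 89, 130)
[[135.60000610351562, 42.29999923706055], [219.1999969482422, 39.099998474121094], [140.60000610351562, 173.8000030517578], [224.1999969482422, 170.6999969482422]]
(array([0.67791978, 0.2744274 , 0.13643253]), [np.float64(0.00011194100758192461), np.float64(0.00011194100758207962)])
(array([0.69488158, 0.20921102, 0.12772431]), [np.float64(0.0007076769849096555), np.float64(0.0007076769849097006)])
(array([0.57341467, 0.25431065, 0.14676214]), [np.float64(0.00011994311877097511), np.float64(0.00011994311877104916)])
(array([0.58837126, 0.18513243, 0.13728314]), [np.float64(0.0010030120887544952), np.float64(0.0010030120887546705)])
[0.63216619 0.23081178 0.138     ] [np.float64(10.213699275995253), np.float64(13.339298054101585)] 11.87711868915061 0.0662772302599133 0.10639533057091509
[0.63312004 0.23112843 0.138     ] [np.float64(8.778811727312604), np.float64(11.950059706425222)] 13.502498459438222 0.06810478745417803 0.10751325156758736
```

View pics/c3.png

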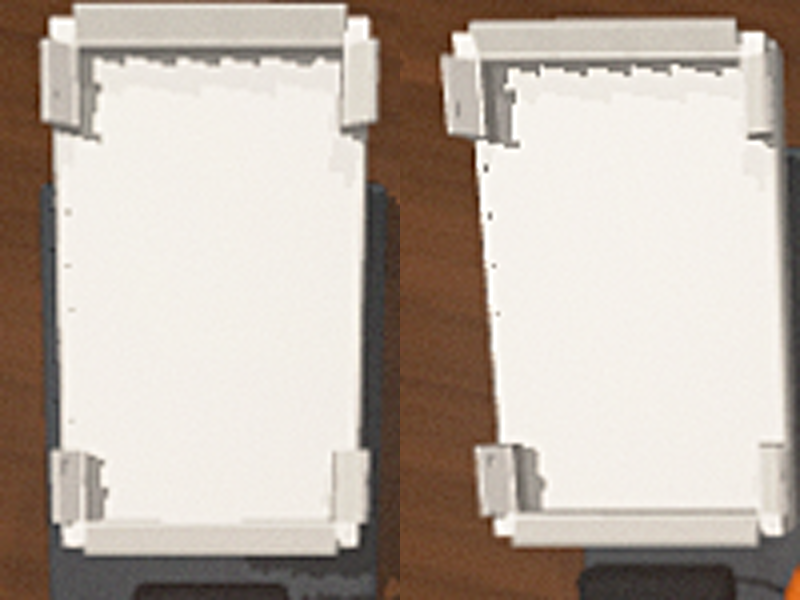

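The crops show the four lip pieces and the pocket floor clearly. The far lip's outer edge ends at crop pixels (75,8) and (345,5), and the near lip's at (85,553) and (337,552). The same corners in the right crop are at (470,22), (735,20), (515,545) and (757,540).

Run:
```python
from m import *
C=[]
for f in('c2.npz','c3.npz'):
    z=np.load(f);C.append(tuple(z[k] for k in z.files))
a=np.array([[75,8],[345,5],[85,553],[337,552]])/4-.375+[222,0]
b=np.array([[70,22],[335,20],[115,545],[357,540]])/4-.375+[126,37]
ra,rb=ray(C[0],a),ray(C[1],b)
for i in range(4):print(*tri([(ra[0],ra[1][i]),(rb[0],rb[1][i])]))
for k,q in((C[0],a),(C[1],b)):
    P=plane(k,q,.138);e=(P[0]+P[1]-P[2]-P[3])/2;print(P.mean(0),'yaw',np.degrees(np.arctan2(e[1],e[0])),'len',np.linalg.norm(e))
# side lip pieces view2, z=.138
q=np.array([[42,40],[378,40],[56,522],[362,522]])/4-.375+[222,0];P=plane(C[0],q,.138);f=(P[0]+P[1])/2;n=(P[2]+P[3])/2;print('sides',f,n,np.degrees(np.arctan2(*(f-n)[1::-1])),np.linalg.norm(P[0]-P[1]))
# floor corners (hidden part of lips) z=.125
q=np.array([[53,130],[367,130],[62,450],[360,450]])/4-.375+[222,0];P=plane(C[0],q,.125);print('floor y-edges width',np.linalg.norm(P[0]-P[1]),P.mean(0),[np.degrees(np.arctan2(*(P[i]-P[i+2])[1::-1])) for i in(0,1)])
# held bank top in view 2/3
for im,k in((np.load('w2.npy'),C[0]),(np.load('w3.npy'),C[1])):
    bb=blobs(im,(5,150,80),(24,255,255),(195,160,370,235),500)[0].reshape(-1,2)
    for y in(190,215,230):
        xs=bb[bb[:,1]==y][:,0];print('bank row',y,xs.min(),xs.max(),end=' ')
    print('top',bb[:,1].min())
```

```text
[0.67893868 0.26791459 0.13708974] [np.float64(0.0004317659419326579), np.float64(0.00043176594193278245)]
[0.69054741 0.21554499 0.13585247] [np.float64(0.0001013757708965432), np.float64(0.00010137577089659463)]
[0.57451848 0.24624364 0.13593007] [np.float64(6.957883704082678e-05), np.float64(6.957883704083705e-05)]
[0.58634396 0.1933879  0.13705703] [np.float64(0.00038657103772998775), np.float64(0.00038657103773000564)]
[0.63221412 0.23061069 0.138     ] yaw 11.898996253465539 len 0.10595255579621903
[0.6328038  0.23049528 0.138     ] yaw 11.948723812268224 len 0.10617196799493223
sides [0.67816134 0.24029923 0.138     ] [0.58655207 0.2214106  0.138     ] 11.650368632681257 0.06660512200425887
floor y-edges width 0.06571070186932441 [0.63315101 0.23089502 0.125     ] [np.float64(12.068424825466034), np.float64(11.88242101155606)]
bank row 190 195 333 bank row 215 195 332 bank row 230 195 335 top 160
bank row 190 222 332 bank row 215 223 332 bank row 230 224 331 top 160
```

Tray centre is (0.6325, 0.2306), yaw 11.9°, with lips at about z 0.137 and a floor strip 65.7 mm wide, all matching the given sizes. I'll check how the bank sits in the fingers while moving over the pocket.

Emit:
drive_tool(rows="0 0 0 .0106 -.012 0 .4;0 0 0 .016 -.017 0 .4;0 0 0 .016 -.017 0 .4;0 0 0 .016 -.017 0 .4;0 0 0 .012 -.012 0 .4;0 0 0 .006 -.007 0 .4;0 0 0 0 0 0 .4;0 0 0 0 0 0 .4")

```text
clock: 7.22
ee_pos: [0.6332, 0.2307, 0.2814]
tool_rot: [3.141, 0.001, 0.207]
ft_force: [-0.4, 0.0, -1.6]
gripper_width: 0.532
finger_force: 30.0
```

Run:
```python
from m import *
s=readout.get_state();c=cal('wrist');I=cams.camera('wrist');print(s['ee_pos'],s['tool_rot'])
b=blobs(I,(5,150,60),(24,255,255),(150,130,400,420),500)[0];q=b.reshape(-1,2);print(cv2.boundingRect(b))
t=s['ee_pos'];R0=R.from_euler('xyz',s['tool_rot']).as_matrix()
f=[q[q[:,0]==x][:,1].min() for x in(250,260,270,280,290,300)];print(f)
P=plane(c,np.c_[(250,260,270,280,290,300),f],t[2]+.013);print('front in tool x',((P-t)@R0)[:,0].round(4))
for y in(200,215,230):
    xs=q[q[:,1]==y][:,0];print('sides y',((plane(c,[[xs.min(),y],[xs.max(),y]],t[2]+.013)-t)@R0)[:,:2].round(4).tolist())
S=cams.camera('side');T=cams.camera('top')
o=np.hstack([cv2.resize(T[120:230,150:250],(390,430)),cv2.resize(S[190:300,150:250],(390,430))]);save('c4',o)
```

```text
[0.63319567 0.23068806 0.28139592] [3.14127420e+00 1.22077208e-03 2.06653151e-01]
(150, 130, 250, 166)
[np.int32(176), np.int32(176), np.int32(176), np.int32(176), np.int32(176), np.int32(176)]
front in tool x [0.0432 0.0432 0.0432 0.0432 0.0432 0.0432]
sides y [[0.0325, -0.0567], [0.0324, 0.0538]]
sides y [[0.0256, -0.0569], [0.0255, 0.0544]]
sides y [[0.0185, -0.0575], [0.0185, 0.055]]
```

View pics/c4.png

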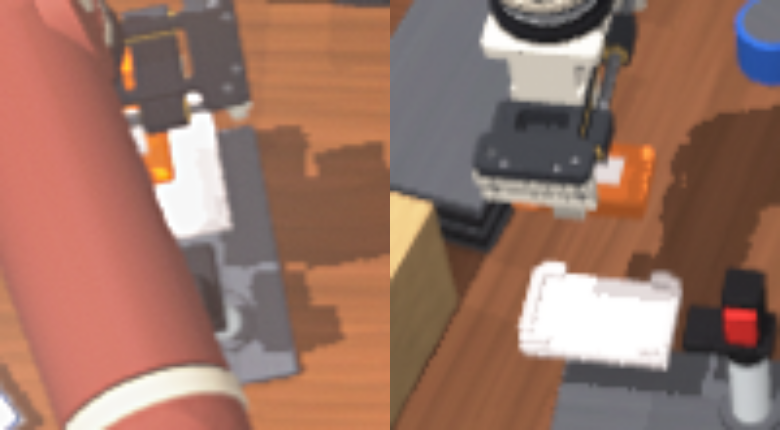

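The crops show the bank held level above the tray, and its nose edge confirms it sits about 1 mm back in the fingers. I'll descend.

Emit:
drive_tool(rows="0 0 0 .0005 0 .02 .4;0 0 0 0 0 .03 .4;0 0 0 0 0 .03 .4;0 0 0 0 0 .02 .4;0 0 0 0 0 .012 .4;0 0 0 0 0 .008 .4;0 0 0 0 0 0 .4;0 0 0 0 0 0 .4")

```text
clock: 8.03
ee_pos: [0.6349, 0.2298, 0.1624]
tool_rot: [3.142, -0.001, 0.204]
ft_force: [0.5, 0.2, -2.1]
gripper_width: 0.53
finger_force: 30.0
```

Emit:
drive_tool(rows="0 0 0 0 0 .005 .4;0 0 0 0 0 .005 .4;0 0 0 0 0 .005 .4;0 0 0 0 0 .005 .4;0 0 0 0 0 .004 .4;0 0 0 0 0 .003 .4;0 0 0 0 0 0 .4;0 0 0 0 0 0 .4")

```text
clock: 8.7
ee_pos: [0.6344, 0.2303, 0.1344]
tool_rot: [-3.142, 0.0, 0.205]
ft_force: [0.6, -0.3, -1.0]
gripper_width: 0.534
finger_force: 30.0
```

Emit:
drive_tool(rows="0 0 0 0 0 .001 .4;0 0 0 0 0 .001 .4;0 0 0 0 0 0 .4;0 0 0 0 0 0 .4")

```text
clock: 9.03
ee_pos: [0.6345, 0.2304, 0.1328]
tool_rot: [-3.141, -0.0, 0.205]
ft_force: [-0.1, -0.3, -1.3]
gripper_width: 0.534
finger_force: 30.0
```

Emit:
drive_tool(rows="0 0 0 0 0 0 .6;0 0 0 0 0 0 .7;0 0 0 0 0 0 1;0 0 0 0 0 0 1;0 0 0 0 0 0 1;0 0 0 0 0 0 1;0 0 0 0 0 0 1;0 0 0 0 0 0 1")

```text
clock: 9.7
ee_pos: [0.6345, 0.2303, 0.1327]
tool_rot: [-3.141, -0.0, 0.205]
ft_force: [0.4, 0.6, -0.1]
gripper_width: 0.991
finger_force: 0.0
```

Emit:
drive_tool(rows="0 0 0 0 0 -.01 1;0 0 0 0 0 -.02 1;0 0 0 0 0 -.03 1;0 0 0 0 0 -.035 1;0 0 0 0 0 -.03 1;0 0 0 0 0 -.02 1;0 0 0 0 0 0 1;0 0 0 0 0 0 1")

```text
clock: 10.37
ee_pos: [0.635, 0.2306, 0.2796]
tool_rot: [-3.141, -0.004, 0.205]
ft_force: [-0.1, 0.1, -0.6]
gripper_width: 0.999
finger_force: 0.0
```

Emit:
drive_tool(rows="0 0 0 -.03 0 0 1;0 0 0 -.04 0 0 1;0 0 0 -.04 0 0 1;0 0 0 -.03 0 0 1;0 0 0 -.01 0 0 1;0 0 0 0 0 0 1;0 0 0 0 0 0 1")

```text
clock: 10.95
ee_pos: [0.4873, 0.1994, 0.2769]
tool_rot: [3.141, 0.001, 0.205]
ft_force: [0.5, -0.1, -0.5]
gripper_width: 1.002
finger_force: 0.0
```

Run:
```python
from m import *
s=readout.get_state();c=cal('wrist');I=cams.camera('wrist');save('w5',I);np.save('w5.npy',I);np.savez('c5.npz',*c);print(s['ee_pos'],s['tool_rot'])
b=blobs(I,(5,150,80),(24,255,255),(150,0,400,250),500)[0]
print(cv2.boundingRect(b),cv2.minAreaRect((plane(c,b.reshape(-1,2),.145)[:,:2]*1000).astype(np.float32)))
```

```text
[0.48725612 0.19942164 0.27693773] [3.14106731e+00 1.25138985e-03 2.04934381e-01]
(150, 0, 250, 250) ((541.227783203125, 213.22906494140625), (200.8293914794922, 222.3806915283203), 11.783506393432617)
```

View pics/w5.png

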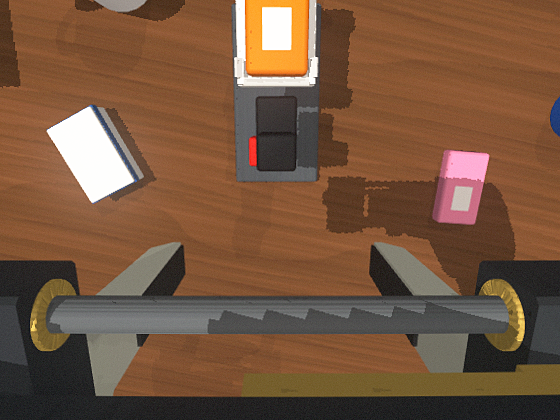

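The bank lies square in the pocket (columns 246–309 inside the tray's 235–318). The grip's top face spans columns 257–297 and rows 133–171, with the red button on its left at columns 248–257. I'll take one more view, shifted, to locate the grip and check the bank in numbers.

Emit:
drive_tool(rows="0 0 0 .02 -.015 0 1;0 0 0 .02 -.02 0 1;0 0 0 0 0 0 1;0 0 0 0 0 0 1")

```text
clock: 11.33
ee_pos: [0.5206, 0.2434, 0.2761]
tool_rot: [-3.141, 0.002, 0.206]
ft_force: [-0.3, -0.2, -0.1]
gripper_width: 1.001
finger_force: 0.0
```

Run:
```python
from m import *
z=np.load('c5.npz');c5=tuple(z[k] for k in z.files)
c=cal('wrist');I=cams.camera('wrist');s=readout.get_state();print(s['ee_pos'],s['tool_rot'])
rs=[];out=[]
for im,k in((np.load('w5.npy'),c5),(I,c)):
    for n,lo,hi,z in(('red',(0,170,120),(6,255,255),.153),('bank',(9,190,190),(24,255,255),.145)):
        for b in blobs(im,lo,hi,(200,0,420,235),60)[:1]:
            m=cv2.boundingRect(b);r=cv2.minAreaRect((plane(k,b.reshape(-1,2),z)[:,:2]*1000).astype(np.float32));print(n,m,np.round(r[0],1),np.round(r[1],1),round(r[2],1))
            if n=='red':out.append(cv2.resize(im[max(0,m[1]-55):max(0,m[1]-55)+110,m[0]-15:m[0]+65],(400,550),interpolation=cv2.INTER_CUBIC));print('crop0',m[0]-15,max(0,m[1]-55))
np.savez('c6.npz',*c);save('c6',np.hstack(out))
```

```text
[0.52028396 0.24209235 0.27633579] [3.14091132e+00 1.93640277e-03 2.04747335e-01]
red (249, 136, 8, 30) [525.3 227.8] [23.3  5.7] 10.9
crop0 234 81
bank (245, 0, 64, 74) [614.  226.4] [52.5 48.5] 11.7
red (296, 185, 7, 33) [525.4 226. ] [27.6  5.1] 12.8
crop0 281 130
bank (291, 9, 65, 118) [631.5 230.5] [87.4 48.8] 11.4
```

View pics/c6.png

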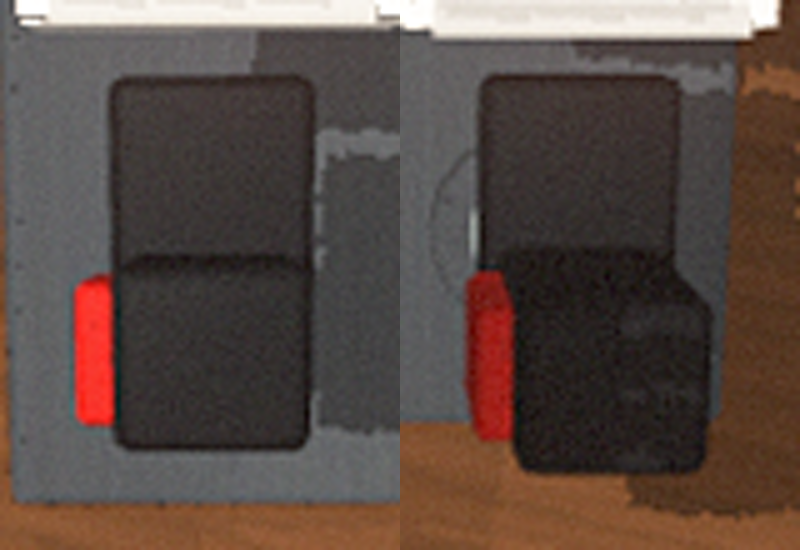

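The crops show the grip's top face, left crop (116–309, 262–448) and right crop (515–710, to 470), with the red button on its +y side. The bank measures at (0.6315, 0.2305), yaw 11.4°, so it is seated within about 1 mm.

Run:
```python
from m import *
C=[]
for f in('c5.npz','c6.npz'):
    z=np.load(f);C.append(tuple(z[k] for k in z.files))
a=np.array([[114,450],[311,450]])/5-.4+[234,81]
b=np.array([[113,473],[310,473]])/5-.4+[281,130]
ra,rb=ray(C[0],a),ray(C[1],b);X=[]
for i in range(2):
    x,e=tri([(ra[0],ra[1][i]),(rb[0],rb[1][i])]);X.append(x);print(x,e)
X=np.array(X);m=X.mean(0);y=.2077;u=np.array([np.cos(y),np.sin(y),0])
print('width',np.linalg.norm(X[0]-X[1]),'grip centre',m+.014*u)
P=plane(C[0],a,.18);print(P.mean(0)+.014*u);P=plane(C[1],b,.18);print(P.mean(0)+.014*u)
g=np.array([.5298,.2090,.134]);s=readout.get_state();R0=R.from_euler('xyz',s['tool_rot']).as_matrix();print('tool delta',(g-s['ee_pos'])@R0)
```

```text
[0.51322301 0.22111588 0.17658994] [np.float64(0.00022744937610375), np.float64(0.00022744937610364853)]
[0.5200002  0.19198811 0.17984054] [np.float64(0.00018471997801866783), np.float64(0.00018471997801875934)]
width 0.03008195058649693 grip centre [0.53031071 0.20943893 0.17821524]
[0.53058626 0.20938256 0.18      ]
[0.53077927 0.20970378 0.18      ]
tool delta [0.00286455 0.03423894 0.14235387]
```

Grip centre is (0.5304, 0.2093), width 30.1 mm, top at z≈0.178–0.18. That matches the 105 mm offset from the tray. I'll move over it, descend and squeeze.

Emit:
drive_tool(rows="0 0 -.003 .002 .014 0 1;0 0 0 .0015 .013 0 1;0 0 0 0 .007 0 1;0 0 0 0 0 0 1;0 0 0 0 0 0 1")

```text
clock: 11.8
ee_pos: [0.5302, 0.2086, 0.2778]
tool_rot: [-3.142, -0.0, 0.206]
ft_force: [0.1, -0.1, -0.0]
gripper_width: 0.999
finger_force: 0.0
```

Emit:
drive_tool(rows="0 0 0 0 0 .02 1;0 0 0 0 0 .03 1;0 0 0 0 0 .03 1;0 0 0 0 0 .025 1;0 0 0 0 0 .015 1;0 0 0 0 0 .012 1;0 0 0 0 0 .008 1;0 0 0 0 0 0 1")

```text
clock: 12.47
ee_pos: [0.5288, 0.2099, 0.1361]
tool_rot: [3.142, 0.003, 0.209]
ft_force: [-0.1, 0.2, 0.4]
gripper_width: 1.002
finger_force: 0.0
```

Emit:
drive_tool(rows="0 0 0 0 0 0 1;0 0 0 0 0 0 1")

```text
clock: 12.63
ee_pos: [0.5307, 0.2102, 0.1387]
tool_rot: [-3.141, -0.002, 0.208]
ft_force: [0.4, -0.8, -1.0]
gripper_width: 0.995
finger_force: 0.0
```

Emit:
drive_tool(rows="0 0 0 0 0 .002 1;0 0 0 0 0 0 .1;0 0 0 0 0 0 .1;0 0 0 0 0 0 .1;0 0 0 0 0 0 .1;0 0 0 0 0 0 .1;0 0 0 0 0 0 .1;0 0 0 0 0 0 .1", squeeze=25)

```text
clock: 13.3
ee_pos: [0.5301, 0.2096, 0.1357]
tool_rot: [-3.142, 0.0, 0.208]
ft_force: [0.2, -0.7, 0.0]
gripper_width: 0.545
finger_force: 0.0
```

Emit:
drive_tool(rows="0 0 0 0 0 0 .1;0 0 0 0 0 0 .1;0 0 0 0 0 0 .1;0 0 0 0 0 0 .1;0 0 0 0 0 0 .1;0 0 0 0 0 0 .1")

```text
clock: 13.8
ee_pos: [0.5301, 0.2094, 0.1356]
tool_rot: [3.142, 0.0, 0.208]
ft_force: [1.3, -0.1, -0.4]
gripper_width: 0.33
finger_force: 25.0
```

Opening 0.33 × 93 = 30.7 mm, so the button is fully in. I'll pull up gently.

Emit:
drive_tool(rows="0 0 0 0 0 -.002 .1;0 0 0 0 0 -.004 .1;0 0 0 0 0 -.006 .1;0 0 0 0 0 -.007 .1;0 0 0 0 0 -.007 .1;0 0 0 0 0 -.007 .1;0 0 0 0 0 -.007 .1;0 0 0 0 0 -.007 .1")

```text
clock: 14.47
ee_pos: [0.5301, 0.2095, 0.1835]
tool_rot: [3.141, -0.0, 0.208]
ft_force: [2.7, 0.0, -7.4]
gripper_width: 0.331
finger_force: 25.0
```

Emit:
drive_tool(rows="0 0 0 0 0 -.007 .1;0 0 0 0 0 -.007 .1;0 0 0 0 0 -.006 .1;0 0 0 0 0 -.005 .1;0 0 0 0 0 -.003 .1;0 0 0 0 0 -.002 .1;0 0 0 0 0 -.001 .1;0 0 0 0 0 0 .1")

```text
clock: 15.13
ee_pos: [0.5301, 0.2095, 0.2138]
tool_rot: [3.141, 0.0, 0.208]
ft_force: [2.3, -0.0, -5.2]
gripper_width: 0.326
finger_force: 25.0
```

Emit:
drive_tool(rows="0 0 0 0 0 -.001 .1;0 0 0 0 0 -.0005 .1;0 0 0 0 0 0 .1;0 0 0 0 0 0 .1;0 0 0 0 0 0 .1;0 0 0 0 0 0 .1")

```text
clock: 15.63
ee_pos: [0.5301, 0.2094, 0.2151]
tool_rot: [3.141, 0.0, 0.208]
ft_force: [2.3, -1.3, -6.4]
gripper_width: 0.331
finger_force: 25.0
```

Run:
```python
from m import *
c=cal('wrist');I=cams.camera('wrist');s=readout.get_state();print(s['ee_pos'],s['joint_vel'].round(3))
b=blobs(I,(9,190,190),(24,255,255),(150,0,450,240),500)[0]
r=cv2.minAreaRect((plane(c,b.reshape(-1,2),.225)[:,:2]*1000).astype(np.float32));print(cv2.boundingRect(b),r)
S=cams.camera('side');o=np.hstack([cv2.resize(I,(400,300)),cv2.resize(S[190:310,130:290],(400,300))]);save('c7',o)
```

```text
[0.53008679 0.20944529 0.21511091] [-0.001  0.001 -0.001  0.002  0.    -0.     0.   ]
(221, 0, 119, 137) ((615.0810546875, 226.88108825683594), (53.44453048706055, 47.74845504760742), 11.696830749511719)
```

View pics/c7.png

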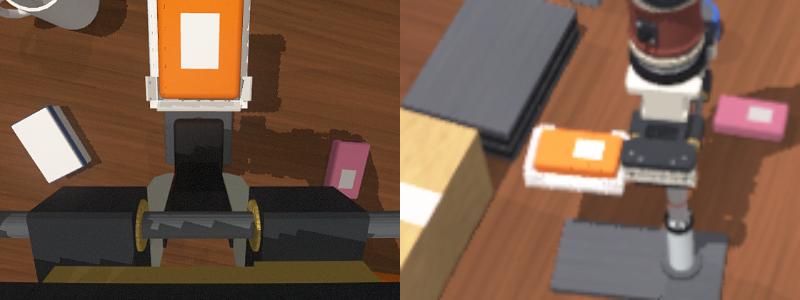

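The wrist view shows the bank square in the raised tray, around (200,45). The side view shows the tray raised well above the base, with the gripper holding the grip. The measured rise is 79.5 mm, so I'm handing in.

```bash
python3 -c "
from plant import arm;print(arm.finish_job())"
```

```text
the job is handed in; nothing more can be done
None
```

The job is handed in: the power bank lies square in the tray's pocket, and the gripper is still squeezing the grip with the tray pulled up 79.5 mm of the 80 mm travel; no pass or fail verdict came back.

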